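# Find and tighten the loose mixing wheel

## Task

One of the two tube-mixing wheels has worked loose on its spindle. Find out which: take a wheel by its black hub knob and rock it on the spindle, well over to the left and then well over to the right, to feel for play. Tighten the knob of the loose wheel clockwise until it stops and let go; do not turn the knob of the sound wheel, and leave the beakers and the blue tube where they stand.

Things in the scene. Friction and masses are not known exactly. Their poses are not given: they have to be found in the camera images.
- hub_a (a point): centre, half-way up, of the black fluted hub knob of mixing wheel a: knob 32 mm across, 38 mm high, its free end 19 mm beyond this point. z = along the spindle, out of the wheel (towards the robot, 27 degrees from vertical); y = the wheel's left as the robot sees it; x = up its slope. The axes belong to the wheel, not to the turning knob. Mixers a and b look alike and may change places.
- hub_b (a point): the same point of mixing wheel b, same sizes and axes
- seat_a (a point): the seat of wheel a on its spindle, 60 mm below point hub_a along its z: the wheel rocks about the x axis through this point. Same axes. The white wheel is 160 mm across, its face 24 mm above this point along z, with a ring of capped tubes at 66 mm radius standing 7 mm above the face and a 46 mm wide metal boss 8 mm high. The motor holds the spindle: the wheel does not turn.
- seat_b (a point): the same point of wheel b
- wheel_a (a joint): lean of wheel a on its spindle, rad: 0 = square, positive = the knob leans to +y of point hub_a (the wheel's left), negative = to its right. A loose wheel moves easily (0.03 N m, under 1 N at the knob) to 0.07 either way, 4 mm at the knob, and stays where it is put; a sound or tightened one is stiff: 8 N at the knob leans it less than 0.02.
- wheel_b (a joint): the same for wheel b
- knob_a (a joint): turn of the hub knob of wheel a, rad, growing clockwise as seen from its free end; starts between 0 and 0.4 whether the wheel is loose or sound, so it does not tell which is which. A loose wheel's knob turns easily (0.1 N m) to a firm stop at 1.30, where the wheel is clamped without play; a sound wheel's knob is already tight (it takes 0.45 N m to turn).
- knob_b (a joint): the same for the hub knob of wheel b
- dot_a (a point): white index dot on the end face of knob a, 10 mm from the spindle axis; it turns with the knob
- dot_b (a point): white index dot on the end face of knob b, 10 mm from the spindle axis; it turns with the knob
- beaker_250_mid (a point): bystander: larger clear beaker, 73 mm across and 94 mm high, point half-way up
- beaker_05_mid (a point): bystander: clear beaker, 58 mm across and 72 mm high, point half-way up
- cell_tube_blue_mid (a point): bystander: blue capped tube standing upright, 25 mm across and 68 mm high, point half-way up

How it is judged:
By the outcome, as a careful person would: the job done as asked, in the order asked, and still so for the second after the job is handed in, with the robot touching nothing.
It also fails if it takes over 48 s, if anything falls off the work surface, if the arm or the gripper's body presses on something with over 40 N, if the wrist force passes 120 N, or if a joint passes its speed limit or range.

## Robot

A 7-joint arm with a two-finger parallel gripper is mounted at the origin on a cart in front of the work surface, level with it; the furniture and walls round the work are solid. World frame = base frame: x ahead of the robot, y to its left, z up, the work surface at z = 0. Lengths are in m, angles in rad, forces in N, time in s.
With the tool pointing down it reaches from about 0.4 to 0.85 m from the base axis. Payload 4.5 kg.
Tool frame: the origin (TCP) lies between the finger pads; the fingertips stand 19 mm ahead of it and the grasp point (between the pads) is the TCP (r.nose_length is the distance from the TCP to the fingertips, in m); z points along the fingers, x is the direction in which the jaws open and shut, and the axes are right-handed (so a half turn about z gives the same grasp; the last joint's range is limited). The gripper opens to 88 mm and grips with 3 to 60 N. Pads are 18 mm wide; open, the fingers measure 123 mm over their backs; the gripper's body (75 mm by 187 mm) begins 45 mm behind the grasp point.
Start: joints at [1.372, 0.689, -0.195, 1.565, 0.157, 0.902, -0.215], TCP at [0.144, -0.608, 0.258] pointing down, gripper open.
Joint ranges: [-3.01, 3.01], [-0.46, 2.08], [-1.47, 1.51], [0.13, 2.56], [-1, 4.14], [0.04, 2.09], [-2.66, 2.66]. Speed limits (rad/s): [2.57, 2.57, 3.14, 3.14, 3.14, 3.14, 3.14].

## Interface

Orientations are given as a unit quaternion [x, y, z, w].
In Python, from plant import get_state, vision, r gives the robot as it stands.
- The arm moves only by the tool play_rows, never from a script. Its argument "deltas" is a list that holds one entry, the list of rows, each a list of 7 numbers: the gripper command: -1 is fully open, 1 is shut, values between are in proportion, then the shift along the tool's x, y, z normalised to -1 to 1, where 1 is 300 mm, then the turn, a rotation vector about the tool's x, y, z normalised to -1 to 1, where 1 is pi rad. A call has 1 to 5 rows; each row is the pose to reach, as a shift and turn from the pose measured when the call began, along the tool's axes at that moment, turning the shorter way round; what a row does not reach only later rows make up. A row lasts 1/8 s, in which the tool goes at most 62.5 mm and 10.7 degrees, less where a joint would pass 70% of its speed; a pose out of reach is approached as far as the arm can. A call with a number of a shift or a turn outside -1 to 1 is refused whole. A call with a gripper value outside its range is refused whole. The fingers move at their own pace and stop on an object; "force" is the grip in N (left out, the last holds). Time passes only in rows, so rows that repeat a pose let the fingers close. It gives the time, the measured TCP pose, the force and the opening at its end, in the units of the state.
- get_state(): the state, without advancing time (a new reading comes with each control period).
- vision.snapshot(name): name is "scene" or "top" or "wrist"; returns the picture (480x640x3 uint8, red, green, blue); there is no depth.
- vision.camera_model(name): a dict with "vfov" (degrees; the focal length in pixels is half the picture's height over the tangent of half this angle, whatever the lens; pixels are square), "cx", "cy" (the principal point, pixels), "world_to_cam" (4x4, takes a point from world to camera coordinates). Camera axes: x right, y up, looking along -z (the intrinsics and any distortion apply to the point x, -y, -z); pixel columns grow to the right and rows downward; lengths in m; the calibration is good to about 2 mm. The wrist camera is an equidistant fisheye: a pixel r from the principal point sees the ray r / f radians off the axis. A picture is of the moment at which its call begins: read the wrist's pose just before it. camera_model takes no time and is no camera call; for the wrist camera it gives the pose at the moment of the call.
- r.finish_job(): hands the job in, once; it reports no verdict.
The state is a dict: "clock": time; "q": joint angles; "qd": joint speeds; "joint_torque": joint torques, N m; "tool_pos": TCP position; "eef_rot": TCP orientation; "contact_force": force on the tool from outside, world axes, zero at the start; "moment": the same for the moment, N m; "opening": opening from 0.0 (shut) to 1.0 (fully open).
Only numpy, scipy, OpenCV 4.12 (cv2) and the standard library are available. Lean on these libraries where they do the work, as an engineer would, in place of code of your own. Each camera call takes 0.05 s, during which the arm holds its last target.

## Working session

There is one attempt and no reset: what is moved stays moved. The work goes in short steps, Python scripts to look and compute and a tool call to move; the robot and the scene stay as the last step left them, time stands still between calls to the robot, and variables do not carry over. Pictures are saved under pics/ and viewed, and the job is handed in when it is done.

Besides the shell and the picture viewer there is one more tool, called after "Call:" as a command line: name --argument value ..., lists and objects as JSON in quotes. play_rows: Moves the arm, as the interface text tells. Scaled input: -1 to 1 covers 300 mm each way for a shift and pi rad each way for a turn. Its arguments: {"type":"object","properties":{"deltas":{"type":"array"},"force":{"type":"number"}},"required":["deltas"]}

```bash
mkdir -p pics; ls; python3 - <<'E'
from plant import get_state, vision, r
import cv2
for n in ["scene","top","wrist"]:
    im=vision.snapshot(n); cv2.imwrite(f"pics/{n}0.png",im[:,:,::-1])
    m=vision.camera_model(n); print(n,m)
print(get_state())
E
```

```text
pics
scene {'vfov': 53.00240715697202, 'cx': 310.87449483105524, 'cy': 241.5834179137102, 'world_to_cam': array([[-0.726018  , -0.68767032, -0.00271976,  0.4025199 ],
       [ 0.31608041, -0.33721377,  0.88678072, -0.27208866],
       [-0.61072992,  0.64295911,  0.46218238, -0.97761494],
       [ 0.        ,  0.        ,  0.        ,  1.        ]])}
top {'vfov': 44.48273288929725, 'cx': 325.2386301416601, 'cy': 237.22372850711156, 'world_to_cam': array([[ 0.0231929 , -0.99972416, -0.00369968,  0.0872037 ],
       [ 0.99222651,  0.02256606,  0.1223819 , -0.50748151],
       [-0.12226465, -0.00650931,  0.99247619, -1.66513667],
       [ 0.        ,  0.        ,  0.        ,  1.        ]])}
wrist {'vfov': 65.70646984690485, 'cx': 310.243887756359, 'cy': 237.27025616554562, 'world_to_cam': array([[ 0.23057607, -0.97305342, -0.00131384, -0.62308534],
       [ 0.92818132,  0.22034801, -0.29987697,  0.04043954],
       [ 0.29208582,  0.06792497,  0.95397698, -0.3894928 ],
       [ 0.        ,  0.        ,  0.        ,  1.        ]])}
{'clock': 0.15, 'q': array([ 1.37181563,  0.68978915, -0.1945506 ,  1.56605805,  0.15731032,
        0.90248922, -0.21508925]), 'qd': array([-9.95394435e-04, -1.17209770e-03, -2.60980421e-06, -6.87567676e-04,
       -3.14194087e-03,  7.81533711e-04, -6.86685943e-04]), 'joint_torque': array([-2.32188322e-03, -5.27859735e+01, -1.26849465e+00, -1.53585970e+01,
       -5.23754396e-02,  3.93703624e-03,  1.11685442e-04]), 'tool_pos': array([ 0.14405675, -0.60772923,  0.25710874]), 'eef_rot': array([ 7.84466576e-01, -6.20170729e-01, -5.57035473e-04, -3.83050021e-04]), 'contact_force': array([-0.01093982,  1.37603495, -0.00338327]), 'moment': array([-0.01681139, -0.02909238, -0.00550666]), 'opening': 0.9979576169913227}
```

View pics/scene0.png

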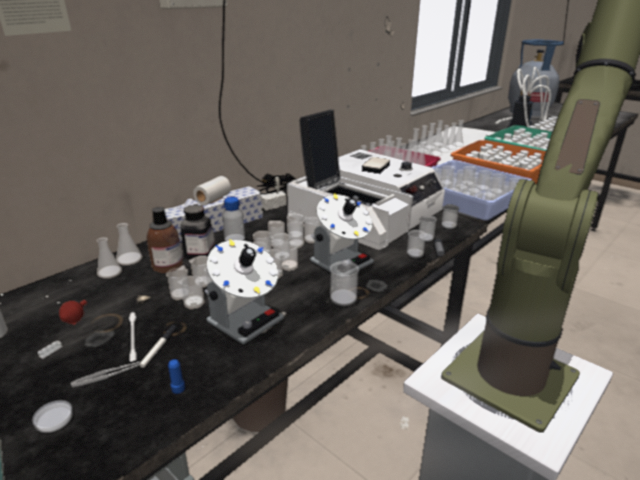

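View pics/top0.png

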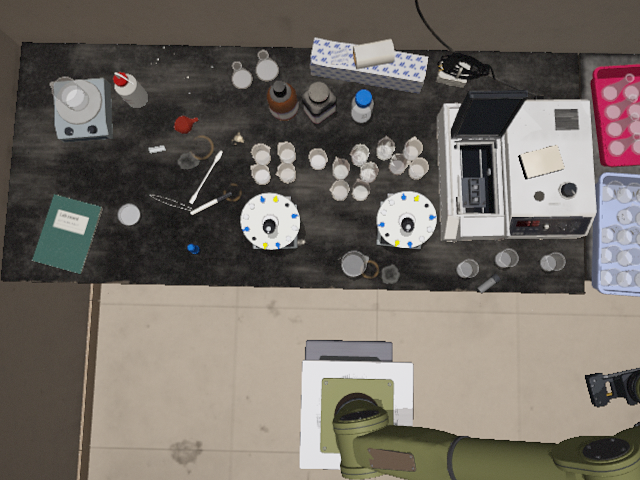

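```bash
python3 - <<'E'
import cv2,numpy as np
t=cv2.imread("pics/top0.png"); s=cv2.imread("pics/scene0.png")
a=cv2.resize(t[180:260,230:310],None,fx=5,fy=5,interpolation=cv2.INTER_CUBIC)
b=cv2.resize(t[180:260,368:448],None,fx=5,fy=5,interpolation=cv2.INTER_CUBIC)
cv2.imwrite("pics/topz.png",np.hstack([a,b]))
a=cv2.resize(s[225:325,195:295],None,fx=4,fy=4,interpolation=cv2.INTER_CUBIC)
b=cv2.resize(s[180:280,295:395],None,fx=4,fy=4,interpolation=cv2.INTER_CUBIC)
cv2.imwrite("pics/scz.png",np.hstack([a,b]))
E
```

```text
(no output)
```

View pics/topz.png

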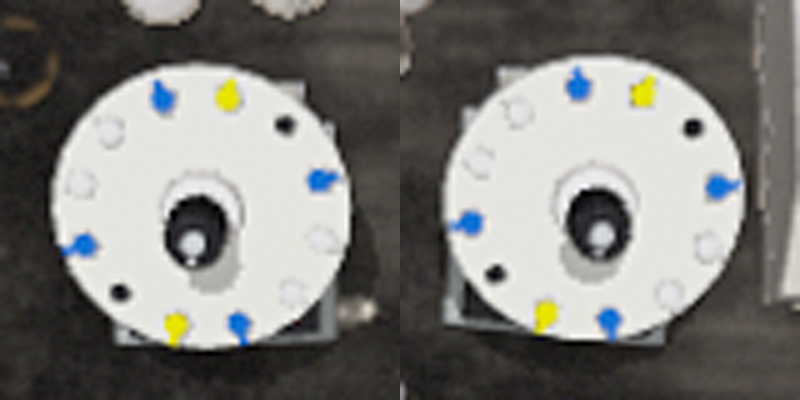

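View pics/scz.png

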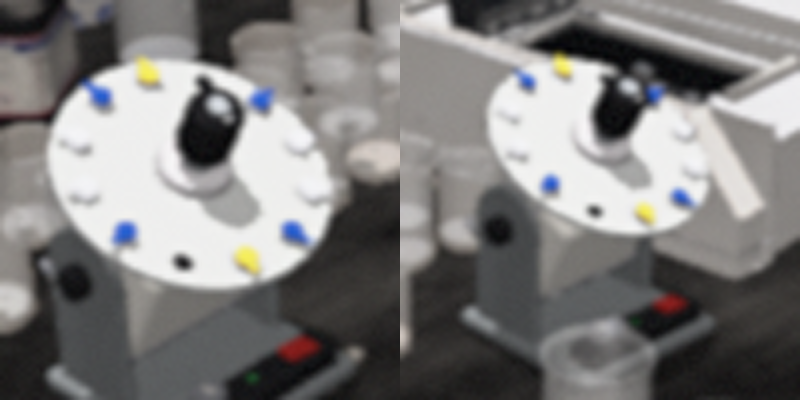

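```bash
cat > h.py <<'E'
import numpy as np,cv2
from scipy.optimize import least_squares
from scipy.spatial.transform import Rotation as R
def cam(m):
    W=np.array(m["world_to_cam"]); f=240/np.tan(np.radians(m["vfov"]/2)); return W,f,m["cx"],m["cy"]
def rays(m,px):
    W,f,cx,cy=cam(m); px=np.atleast_2d(px).astype(float)
    d=np.c_[(px[:,0]-cx)/f,-(px[:,1]-cy)/f,-np.ones(len(px))]
    Rm=W[:3,:3]; o=-Rm.T@W[:3,3]; d=d@Rm; return o,d/np.linalg.norm(d,axis=1)[:,None]
def proj(m,P,fish=False):
    W,f,cx,cy=cam(m); P=np.atleast_2d(P); c=P@W[:3,:3].T+W[:3,3]; x,y,z=c[:,0],-c[:,1],-c[:,2]
    if fish:
        rr=np.hypot(x,y); th=np.arctan2(rr,z); k=f*th/np.maximum(rr,1e-9); return np.c_[cx+k*x,cy+k*y]
    return np.c_[cx+f*x/z,cy+f*y/z]
def axes(yaw,tilt=np.radians(27)):
    # yaw: direction of horizontal lean of z (0 => toward -x)
    hd=np.array([-np.cos(yaw),-np.sin(yaw),0]); z=hd*np.sin(tilt)+np.array([0,0,np.cos(tilt)])
    x=-hd*np.cos(tilt)+np.array([0,0,np.sin(tilt)]); y=np.cross(z,x); return np.c_[x,y,z]
E
cat > fit.py <<'E'
from h import *
from plant import vision
def hull(im,seed,box):
    g=im.min(axis=2).astype(np.uint8); x0,y0,x1,y1=box
    m=np.zeros_like(g); m[y0:y1,x0:x1]=(g[y0:y1,x0:x1]>150)
    n,l=cv2.connectedComponents(m,connectivity=4); k=l[seed[1],seed[0]]
    print("comp",k,(l==k).sum())
    c,_=cv2.findContours((l==k).astype(np.uint8),cv2.RETR_EXTERNAL,cv2.CHAIN_APPROX_NONE)
    return cv2.convexHull(max(c,key=len))[:,0,:]
T=cv2.imread("pics/top0.png");S=cv2.imread("pics/scene0.png")
mt=vision.camera_model("top");ms=vision.camera_model("scene")
# sub-wheels
for name,ts,tb,ss,sb in [("L",(255,215),(230,185,310,255),(225,270),(200,235,290,302)),("R",(390,215),(368,185,445,255),(330,225),(312,190,377,243))]:
    ht=hull(T,ts,tb);hs=hull(S,ss,sb)
    for h,im,o in ((ht,T,'t'),(hs,S,'s')):
        v=im.copy(); cv2.polylines(v,[h.reshape(-1,1,2)],True,(0,0,255),1)
        x,y,w,hh=cv2.boundingRect(h); cv2.imwrite(f"pics/h{name}{o}.png",cv2.resize(v[y-10:y+hh+10,x-10:x+w+10],None,fx=4,fy=4))
    rt=rays(mt,ht);rs=rays(ms,hs)
    def res(p):
        A=axes(p[3],p[4]);c=p[:3];out=[]
        for o,d in (rt,rs):
            s=((c-o)@A[:,2])/(d@A[:,2]);P=o+s[:,None]*d
            out.append((np.linalg.norm(P-c,axis=1)-.0800)*1000)
        return np.r_[out[0],out[1],(p[4]-np.radians(27))/np.radians(1)*3]
    p0=np.array([.5,.15 if name=="L" else -.15,.15,0,np.radians(27)])
    s=least_squares(res,p0,loss="soft_l1")
    p=s.x;A=axes(p[3],p[4]);print(name,p[:3],np.degrees(p[3:]),"rms",np.sqrt(np.mean(s.fun**2)))
    hub=p[:3]+A[:,2]*.036;print(" hub",hub,"end",hub+A[:,2]*.019)
    print(" proj end top",proj(mt,hub+A[:,2]*.019),"scene",proj(ms,hub+A[:,2]*.019),"ctr",proj(mt,p[:3]))
E
python3 fit.py
```

```text
comp 1 2350
comp 1 2796
L [0.52979715 0.24795656 0.14980261] [-9.89396464 28.03024497] rms 3.769485263648409
 hub [0.51313101 0.25086346 0.1815798 ] end [0.50433499 0.25239766 0.19835109]
 proj end top [[266.16529548 228.44739247]] scene [[246.60902003 251.79942221]] ctr [[270.01041622 221.60429789]]
comp 1 2370
comp 1 1833
R [ 0.54461044 -0.11721506  0.14912272] [-29.42215392  27.44322018] rms 9.704485804937233
 hub [ 0.53015902 -0.10906474  0.18107157] end [ 0.52253188 -0.10476319  0.19793346]
 proj end top [[403.1350502  224.63927738]] scene [[346.67628914 202.27618439]] ctr [[405.49445592 219.24201358]]
```

```bash
python3 - <<'E'
import cv2,numpy as np
I=[cv2.resize(cv2.imread(f"pics/h{n}.png"),(400,300)) for n in("Lt","Ls","Rt","Rs")]
cv2.imwrite("pics/hh.png",np.vstack([np.hstack(I[:2]),np.hstack(I[2:])]))
E
```

```text
(no output)
```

View pics/hh.png

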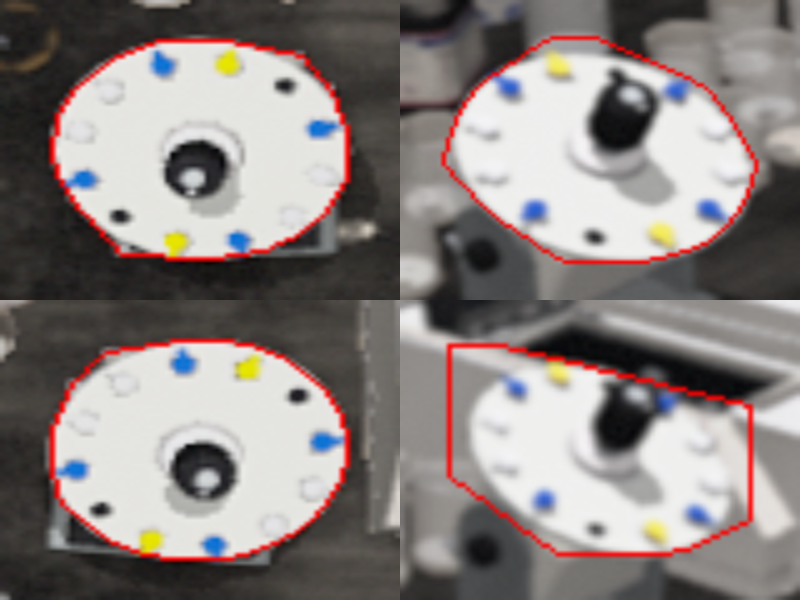

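```bash
cat > fit2.py <<'E'
from h import *
from plant import vision
T=cv2.imread("pics/top0.png");S=cv2.imread("pics/scene0.png")
mt=vision.camera_model("top");ms=vision.camera_model("scene")
def hullT(seed,box):
    g=T.min(axis=2); x0,y0,x1,y1=box; m=np.zeros_like(g); m[y0:y1,x0:x1]=g[y0:y1,x0:x1]>185
    m=cv2.morphologyEx(m,cv2.MORPH_OPEN,np.ones((3,3),np.uint8))
    n,l=cv2.connectedComponents(m,connectivity=4); k=l[seed[1],seed[0]]
    c,_=cv2.findContours((l==k).astype(np.uint8),cv2.RETR_EXTERNAL,cv2.CHAIN_APPROX_NONE)
    return cv2.convexHull(max(c,key=len))[:,0,:]
sp={"L":np.array([(47,160),(118,68),(175,60),(333,200),(308,130),(230,288),(110,235),(310,265),(270,92),(150,265)])/4+[195,225],
"R":(np.array([(488,110),(505,75),(710,175),(630,235),(530,190),(695,215),(575,220),(495,150)])-[400,0])/4+[295,180]}
ke={"L":((269,228.3),(248.8,251.2)),"R":((408,226.6),(352,203))}
out={}
for name,ts,tb in [("L",(255,215),(230,185,310,255)),("R",(390,215),(368,185,445,255))]:
    ht=hullT(ts,tb); rt=rays(mt,ht);rs=rays(ms,sp[name]-.4)
    def res(p):
        A=axes(p[3]);c=p[:3];o_=[]
        for (o,d),rad in ((rt,.0792),(rs,.08)):
            s=((c-o)@A[:,2])/(d@A[:,2]);P=o+s[:,None]*d
            o_.append((np.linalg.norm(P-c,axis=1)-rad)*1000)
        e=c+A[:,2]*.055
        return np.r_[o_[0],2*o_[1],4*(proj(mt,e)-ke[name][0]).ravel(),3*(proj(ms,e)-ke[name][1]).ravel()]
    s=least_squares(res,[.5,.15 if name=="L" else -.15,.15,0],loss="soft_l1")
    p=s.x;A=axes(p[3]);hub=p[:3]+A[:,2]*.036;e=hub+A[:,2]*.019
    print(name,p[:3].round(4),"yaw",np.degrees(p[3]).round(2),"hub",hub.round(4),"rms",np.sqrt(np.mean(s.fun**2)).round(2),"end err",s.fun[-4:].round(1))
    out[name]=p
    a=np.linspace(0,2*np.pi,60)
    for im,m in((T,mt),(S,ms)):
        for c,rr in((p[:3],.08),(e,.016),(p[:3]+A[:,2]*.017,.016)):
            P=c+rr*(np.cos(a)[:,None]*A[:,0]+np.sin(a)[:,None]*A[:,1])
            # draw in upscaled later
            q=proj(m,P); 
            (ov:=globals().setdefault("ov",[])).append((m is mt,q))
def crop(im,isT,x,y,w):
    k=400/w; v=cv2.resize(im[y:y+w,x:x+w],(400,400),interpolation=cv2.INTER_CUBIC)
    for t,q in ov:
        if t==isT: cv2.polylines(v,[((q+.5-[x,y])*k).astype(np.int32).reshape(-1,1,2)],True,(0,0,255),1)
    return v
cv2.imwrite("pics/ovT.png",np.hstack([crop(T,True,230,180,80),crop(T,True,368,180,80)]))
cv2.imwrite("pics/ovS.png",np.hstack([crop(S,False,195,225,100),crop(S,False,295,180,100)]))
np.save("wheels.npy",np.array([out["L"],out["R"]]))
E
python3 fit2.py
```

```text
L [0.53   0.247  0.1492] yaw 2.23 hub [0.5137 0.2463 0.1813] rms 4.3 end err [-1.5 -0.2 -0.3 -1.5]
R [ 0.5428 -0.1197  0.1478] yaw -1.42 hub [ 0.5265 -0.1193  0.1799] rms 2.06 end err [ 2.3 -0.1 -1.6 -4.2]
```

View pics/ovT.png

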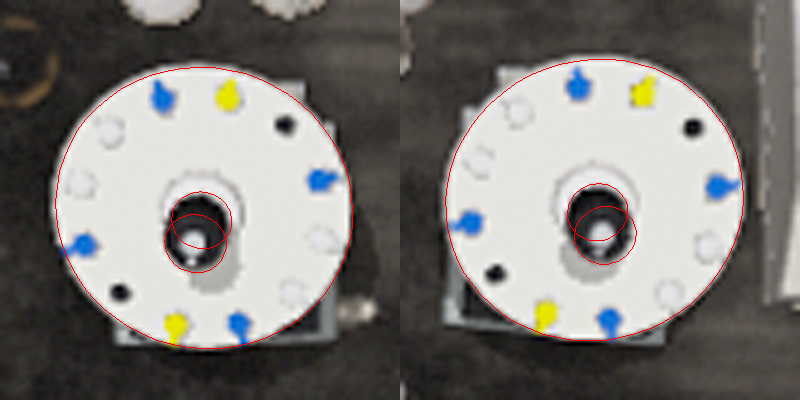

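View pics/ovS.png

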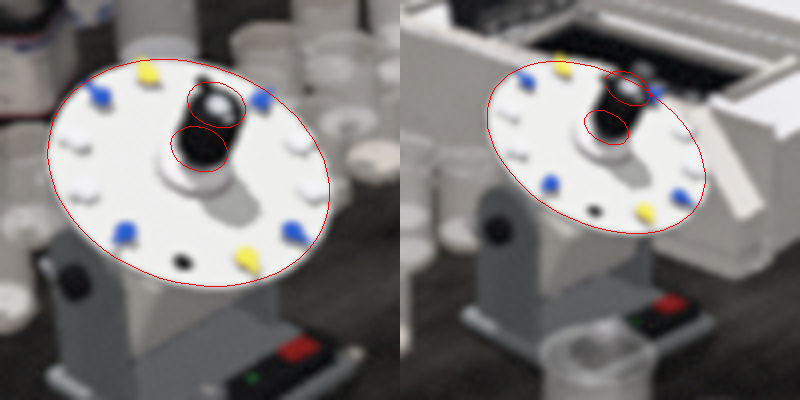

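```bash
cat >> h.py <<'E'
def toolR(A,turn=0.):
    M=np.c_[A[:,1],A[:,0],-A[:,2]]; return M@R.from_rotvec([0,0,turn]).as_matrix()
def delta(st,pos,Rm):
    R0=R.from_quat(st["eef_rot"]).as_matrix(); d=R0.T@(np.array(pos)-st["tool_pos"])/.3
    w=R.from_matrix(R0.T@Rm).as_rotvec()/np.pi
    print("delta",np.r_[d,w].round(4).tolist(),"mm",round(np.linalg.norm(d)*300,1),"deg",round(np.linalg.norm(w)*180,1))
    return d,w
E
python3 - <<'E'
from h import *
from plant import get_state
st=get_state()
def downx(az): 
    x=np.array([np.cos(az),np.sin(az),0]);z=np.array([0,0,-1.]);return np.c_[x,np.cross(z,x),z]
delta(st,[.30,-.42,.40],downx(np.radians(-10)))
E
```

```text
delta [-0.4896, -0.6501, -0.4757, -0.0002, 0.0004, -0.3703] mm 282.8 deg 66.7
```

Call:
play_rows --deltas '[[[-1,-0.1,-0.1,-0.3,0,0,-0.06],[-1,-0.2,-0.25,-0.45,0,0,-0.12],[-1,-0.3,-0.4,-0.48,0,0,-0.18],[-1,-0.4,-0.52,-0.48,0,0,-0.24],[-1,-0.49,-0.65,-0.48,0,0,-0.3]]]'

```text
clock: 0.78
tool_pos: [0.3011, -0.4183, 0.4023]
eef_rot: [0.981, -0.196, 0.0, 0.0]
contact_force: [0.6, -0.7, 0.7]
opening: 1.0
```

```bash
cat > go.py <<'E'
import sys
from h import *
from plant import get_state
def wheel(n):
    p=np.load("wheels.npy")[0 if n=="L" else 1]; A=axes(p[3]); return A,p[:3]+A[:,2]*.036
def report():
    st=get_state(); print("t",round(st["clock"],2),"pos",st["tool_pos"].round(4),"q",st["q"].round(2),"F",st["contact_force"].round(2),"M",st["moment"].round(2),"op",round(st["opening"],3)); return st
if __name__=="__main__":
    # go.py wheel  up  leanrad turn dx dy
    n=sys.argv[1]; up=float(sys.argv[2]); turn=float(sys.argv[3]) if len(sys.argv)>3 else 0
    lean=float(sys.argv[4]) if len(sys.argv)>4 else 0
    A,hub=wheel(n); st=report(); seat=hub-A[:,2]*.06
    L=R.from_rotvec(-lean*A[:,0]).as_matrix()  # positive lean -> +y
    pos=seat+L@(A[:,2]*(.06+up)); delta(st,pos,L@toolR(A,turn))
    e=A.T@(st["tool_pos"]-hub); print("tool in hub axes mm",(e*1000).round(1))
    Rt=R.from_quat(st["eef_rot"]).as_matrix(); print("force in hub axes",(A.T@st["contact_force"]).round(2))
E
python3 go.py R .14
```

```text
t 0.78 pos [ 0.3011 -0.4183  0.4023] q [ 1.2   0.41 -0.52  1.66  0.22  1.13  0.23] F [ 0.59 -0.65  0.72] M [-0.03 -0.11 -0.03] op 1.0
delta [0.1128, -1.1323, 0.3255, -0.0992, 0.145, -0.6045] mm 355.1 deg 113.3
tool in hub axes mm [ -93.2 -304.5  297.1]
force in hub axes [ 0.86 -0.64  0.37]
```

Call:
play_rows --deltas '[[[-1,0.02,-0.2,0.0,-0.01,0.02,-0.06],[-1,0.04,-0.4,0.0,-0.02,0.04,-0.12],[-1,0.06,-0.6,0.03,-0.04,0.06,-0.18],[-1,0.08,-0.8,0.06,-0.05,0.08,-0.24],[-1,0.1,-0.97,0.1,-0.06,0.1,-0.3]]]'

```text
clock: 1.4
tool_pos: [0.4415, -0.1587, 0.3725]
eef_rot: [0.957, 0.238, 0.122, 0.111]
contact_force: [-0.2, -1.1, -0.3]
opening: 0.999
```

```bash
python3 go.py R .14
```

```text
t 1.4 pos [ 0.4415 -0.1587  0.3725] q [ 0.76  0.26 -0.74  2.09  0.56  0.62  0.13] F [-0.21 -1.11 -0.32] M [ 0.04  0.12 -0.  ] op 0.999
delta [0.0865, -0.1482, 0.2134, -0.0259, 0.0712, -0.3242] mm 82.2 deg 59.9
tool in hub axes mm [ 12.6 -41.5 209.8]
force in hub axes [-0.31 -1.11 -0.2 ]
```

Call:
play_rows --deltas '[[[-1,0.02,-0.04,0.05,-0.005,0.015,-0.055],[-1,0.04,-0.08,0.1,-0.01,0.03,-0.11],[-1,0.06,-0.12,0.15,-0.015,0.04,-0.165],[-1,0.08,-0.15,0.2,-0.02,0.055,-0.22],[-1,0.0865,-0.148,0.21,-0.025,0.065,-0.275]]]'

```text
clock: 2.02
tool_pos: [0.462, -0.1166, 0.3045]
eef_rot: [0.746, 0.624, 0.166, 0.163]
contact_force: [0.2, -0.2, 0.9]
opening: 1.002
```

```bash
python3 go.py R .14
```

```text
t 2.02 pos [ 0.462  -0.1166  0.3045] q [ 0.61  0.35 -0.59  2.32  1.32  0.19  0.23] F [ 0.22 -0.16  0.88] M [-0.01  0.3   0.03] op 1.002
delta [-0.0033, 0.0037, 0.0012, 0.0001, 0.0077, -0.0464] mm 1.5 deg 8.5
tool in hub axes mm [ -1.    1.2 140.3]
force in hub axes [ 0.6  -0.15  0.68]
```

Call:
play_rows --deltas '[[[-1,-0.003,0.004,0.001,0,0.0077,-0.0464],[-1,-0.003,0.004,0.001,0,0.0077,-0.0464]]]'

```text
clock: 2.28
tool_pos: [0.4628, -0.1182, 0.3044]
eef_rot: [0.697, 0.678, 0.163, 0.167]
contact_force: [0.5, 0.1, -0.3]
opening: 0.997
```

```bash
cat > look.py <<'E'
import sys
from go import *
from plant import vision
tag,n=sys.argv[1:3]
m=vision.camera_model("wrist"); im=vision.snapshot("wrist")[:,:,::-1].copy(); cv2.imwrite(f"pics/{tag}raw.png",im)
np.savez(f"pics/{tag}.npz",**m)
A,hub=wheel(n); a=np.linspace(0,2*np.pi,80)
for c,rr in((hub-A[:,2]*.036,.08),(hub+A[:,2]*.019,.016)):
    q=proj(m,c+rr*(np.cos(a)[:,None]*A[:,0]+np.sin(a)[:,None]*A[:,1]),True)
    cv2.polylines(im,[q.astype(np.int32).reshape(-1,1,2)],True,(0,0,255),1)
cv2.imwrite(f"pics/{tag}.png",im); W=m["world_to_cam"]; print("cam",-W[:3,:3].T@W[:3,3]); report()
E
python3 go.py R .14; python3 look.py w1 R
```

```text
t 2.27 pos [ 0.4628 -0.1182  0.3044] q [ 0.68  0.37 -0.65  2.31  1.26  0.19  0.45] F [ 0.52  0.14 -0.27] M [0.02 0.26 0.02] op 0.997
delta [0.0014, 0.0008, -0.0003, -0.0001, 0.0001, -0.0011] mm 0.5 deg 0.2
tool in hub axes mm [ -0.2  -0.4 139.9]
force in hub axes [ 0.34  0.15 -0.47]
cam [ 0.33630061 -0.11351607  0.38115928]
t 2.33 pos [ 0.4629 -0.1179  0.3046] q [ 0.68  0.36 -0.65  2.31  1.26  0.18  0.45] F [-0.45 -0.36 -0.16] M [ 0.13  0.28 -0.04] op 1.0
```

View pics/w1.png

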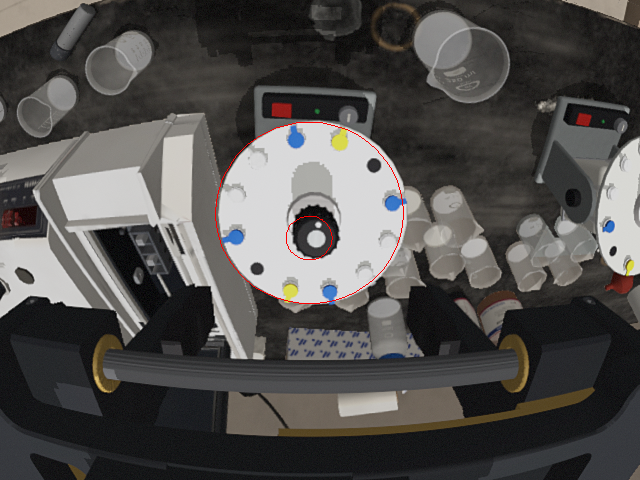

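```bash
python3 - <<'E'
import cv2
im=cv2.imread("pics/w1raw.png"); cv2.imwrite("pics/w1z.png",cv2.resize(im[110:310,210:410],None,fx=3,fy=3,interpolation=cv2.INTER_CUBIC))
E
```

```text
(no output)
```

View pics/w1z.png

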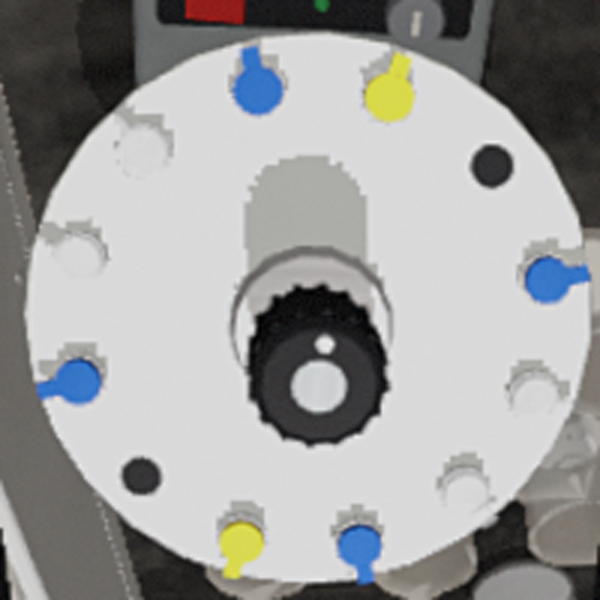

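```bash
cat > fit3.py <<'E'
import sys
from h import *
from plant import vision
mt=vision.camera_model("top");ms=vision.camera_model("scene")
def fish_rays(m,px):
    W,f,cx,cy=cam(m); px=np.atleast_2d(px); u=px-[cx,cy]; rr=np.hypot(*u.T); th=rr/f
    d=np.c_[np.sin(th)*u[:,0]/rr,-np.sin(th)*u[:,1]/rr,-np.cos(th)]; Rm=W[:3,:3]; return -Rm.T@W[:3,3],d@Rm
def dirs(y,l):  # yaw, lean
    A=axes(y); return R.from_rotvec(-l*A[:,0]).as_matrix()@A
def fit(tag,seed,kend,ktop,kscene,p0,yaw=None):
    m=dict(np.load(f"pics/{tag}.npz")); im=cv2.imread(f"pics/{tag}raw.png")
    msk=(im.min(axis=2)>205).astype(np.uint8); msk=cv2.morphologyEx(msk,cv2.MORPH_OPEN,np.ones((3,3),np.uint8))
    n,l=cv2.connectedComponents(msk,connectivity=4); k=l[seed[1],seed[0]]
    c,_=cv2.findContours((l==k).astype(np.uint8),cv2.RETR_EXTERNAL,cv2.CHAIN_APPROX_NONE)
    h=cv2.convexHull(max(c,key=len))[:,0,:].astype(float); print("hull",len(h),h.min(0),h.max(0))
    o,d=fish_rays(m,h)
    def res(p):
        A=axes(p[3]);c=p[:3]
        s=((c-o)@A[:,2])/(d@A[:,2]);P=o+s[:,None]*d
        e=c+A[:,2]*.055; sh=np.r_[p[4:6],0]  # wrist camera calib shift absorbed
        return np.r_[(np.linalg.norm(P-c,axis=1)-.0798)*1000,5*(proj(m,e,True)-kend).ravel(),2*(proj(mt,e)-ktop).ravel(),1.5*(proj(ms,e)-kscene).ravel()]
    s=least_squares(res,p0,loss="soft_l1"); p=s.x; A=axes(p[3])
    print(p[:3].round(4),"yaw",np.degrees(p[3]).round(2),"hub",(p[:3]+A[:,2]*.036).round(4),"res",s.fun[-6:].round(1),"contour med",np.median(np.abs(s.fun[:-6])).round(2))
    return p
if __name__=="__main__":
    w=np.load("wheels.npy")
    w[1]=fit("w1",(260,190),(316.3,238.3),(408,226.6),(352,203),w[1])
    np.save("wheels.npy",w)
E
python3 fit3.py; python3 go.py R .004
```

```text
hull 54 [219. 122.] [405. 303.]
[ 0.5422 -0.1165  0.1481] yaw -5.21 hub [ 0.5259 -0.115   0.1802] res [-0.1 -1.3 -2.6  0.3 -2.3 -1.4] contour med 0.16
t 2.33 pos [ 0.4629 -0.1179  0.3046] q [ 0.68  0.36 -0.65  2.31  1.26  0.18  0.45] F [-0.45 -0.36 -0.16] M [ 0.13  0.28 -0.04] op 1.0
delta [0.0156, -0.0015, 0.4513, 0.0, -0.0095, 0.0174] mm 135.5 deg 3.6
tool in hub axes mm [  0.8  -8.7 139.2]
force in hub axes [-0.44 -0.4   0.05]
```

Call:
play_rows --deltas '[[[-1,0.015,-0.0015,0.1,0,-0.0095,0.0174],[-1,0.0156,-0.0015,0.25,0,-0.0095,0.0174],[-1,0.0156,-0.0015,0.36,0,-0.0095,0.0174],[-1,0.0156,-0.0015,0.44,0,-0.0095,0.0174],[-1,0.0156,-0.0015,0.451,0,-0.0095,0.0174]]]'

```text
clock: 2.95
tool_pos: [0.524, -0.1141, 0.1819]
eef_rot: [0.719, 0.655, 0.157, 0.17]
contact_force: [-0.3, 0.9, 0.0]
opening: 1.0
```

```bash
python3 go.py R .004;python3 look.py w2 R
```

```text
t 2.95 pos [ 0.524  -0.1141  0.1819] q [ 0.59  0.73 -0.73  2.31  2.09  0.51 -0.44] F [-0.25  0.87  0.03] M [0.07 0.27 0.01] op 1.0
delta [-0.0023, 0.0033, -0.0053, -0.001, -0.0006, -0.0009] mm 2.0 deg 0.3
tool in hub axes mm [-1.   0.7  2.4]
force in hub axes [-0.28  0.84  0.18]
cam [ 0.39818509 -0.10140685  0.25900518]
t 3.0 pos [ 0.5238 -0.1144  0.183 ] q [ 0.59  0.73 -0.73  2.31  2.09  0.51 -0.44] F [ 0.72 -0.36 -0.31] M [0.07 0.25 0.01] op 1.005
```

View pics/w2.png

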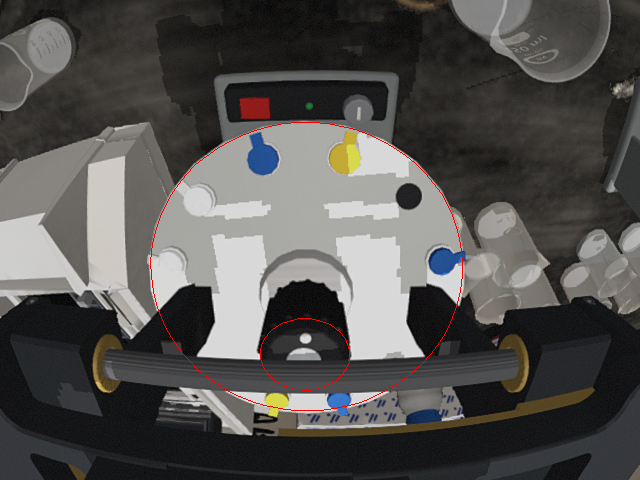

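Call:
play_rows --deltas '[[[1,0,0,0,0,0,0],[1,0,0,0,0,0,0],[1,0,0,0,0,0,0],[1,0,0,0,0,0,0]]]' --force 15

```text
clock: 3.5
tool_pos: [0.5239, -0.1145, 0.1835]
eef_rot: [0.719, 0.655, 0.157, 0.172]
contact_force: [0.2, -0.3, 0.4]
opening: 0.569
```

```bash
python3 go.py R .004
```

```text
t 3.5 pos [ 0.5239 -0.1145  0.1835] q [ 0.59  0.72 -0.73  2.31  2.09  0.51 -0.44] F [ 0.21 -0.27  0.41] M [ 0.12  0.28 -0.06] op 0.569
delta [-0.0008, 0.0012, -0.0003, -0.0004, -0.0001, -0.0006] mm 0.4 deg 0.1
tool in hub axes mm [-0.4  0.2  3.9]
force in hub axes [ 0.4  -0.25  0.26]
```

Call:
play_rows --deltas '[[[1,0,0,0,0,0,0],[1,0,0,0,0,0,0],[1,0,0,0,0,0,0],[1,0,0,0,0,0,0]]]'

```text
clock: 4.0
tool_pos: [0.5239, -0.1152, 0.1836]
eef_rot: [0.719, 0.655, 0.157, 0.172]
contact_force: [-1.6, -2.5, 4.0]
opening: 0.352
```

```bash
for l in 0 .025 .05 .075; do python3 go.py R .004 0 $l;done
```

```text
t 4.0 pos [ 0.5239 -0.1152  0.1836] q [ 0.59  0.72 -0.73  2.31  2.09  0.51 -0.43] F [-1.6  -2.49  4.01] M [-0.39  0.26 -0.21] op 0.352
delta [0.0012, 0.0009, -0.0002, -0.0003, 0.0003, -0.0007] mm 0.5 deg 0.1
tool in hub axes mm [-0.3 -0.4  3.9]
force in hub axes [ 0.61 -2.62  4.19]
t 4.0 pos [ 0.5239 -0.1152  0.1836] q [ 0.59  0.72 -0.73  2.31  2.09  0.51 -0.43] F [-1.6  -2.49  4.01] M [-0.39  0.26 -0.21] op 0.352
delta [0.0065, 0.0009, -0.0001, -0.0003, -0.0077, -0.0007] mm 2.0 deg 1.4
tool in hub axes mm [-0.3 -0.4  3.9]
force in hub axes [ 0.61 -2.62  4.19]
t 4.0 pos [ 0.5239 -0.1152  0.1836] q [ 0.59  0.72 -0.73  2.31  2.09  0.51 -0.43] F [-1.6  -2.49  4.01] M [-0.39  0.26 -0.21] op 0.352
delta [0.0119, 0.0009, 0.0001, -0.0003, -0.0156, -0.0007] mm 3.6 deg 2.8
tool in hub axes mm [-0.3 -0.4  3.9]
force in hub axes [ 0.61 -2.62  4.19]
t 4.0 pos [ 0.5239 -0.1152  0.1836] q [ 0.59  0.72 -0.73  2.31  2.09  0.51 -0.43] F [-1.6  -2.49  4.01] M [-0.39  0.26 -0.21] op 0.352
delta [0.0172, 0.0009, 0.0004, -0.0003, -0.0236, -0.0007] mm 5.2 deg 4.2
tool in hub axes mm [-0.3 -0.4  3.9]
force in hub axes [ 0.61 -2.62  4.19]
```

Call:
play_rows --deltas '[[[1,0.0025,0,0,0,-0.003,0],[1,0.005,0,0,0,-0.006,0],[1,0.005,0,0,0,-0.006,0]]]'

```text
clock: 4.38
tool_pos: [0.524, -0.1139, 0.1836]
eef_rot: [0.721, 0.653, 0.15, 0.179]
contact_force: [-1.1, -2.3, 2.2]
opening: 0.356
```

```bash
python3 go.py R .004 0 .05
```

```text
t 4.38 pos [ 0.524  -0.1139  0.1836] q [ 0.57  0.72 -0.72  2.31  2.07  0.54 -0.44] F [-1.14 -2.35  2.17] M [-0.52  0.31 -0.3 ] op 0.356
delta [0.0076, 0.0009, -0.0001, -0.0003, -0.0093, -0.0007] mm 2.3 deg 1.7
tool in hub axes mm [-0.3  0.9  3.9]
force in hub axes [ 0.16 -2.44  2.35]
```

Call:
play_rows --deltas '[[[1,0.0025,0,0,0,-0.003,0],[1,0.005,0.0005,0,0,-0.006,0],[1,0.0075,0.0009,0,0,-0.0093,0],[1,0.0075,0.0009,0,0,-0.0093,0]]]'

```text
clock: 4.88
tool_pos: [0.5242, -0.1122, 0.1835]
eef_rot: [0.723, 0.65, 0.139, 0.189]
contact_force: [-1.7, -4.5, 1.7]
opening: 0.352
```

```bash
python3 go.py R .004 0 .075
```

```text
t 4.88 pos [ 0.5242 -0.1122  0.1835] q [ 0.54  0.72 -0.71  2.31  2.05  0.57 -0.45] F [-1.74 -4.45  1.72] M [-0.78  0.44 -0.44] op 0.352
delta [0.0073, 0.001, -0.0003, -0.0005, -0.0074, -0.0008] mm 2.2 deg 1.3
tool in hub axes mm [-0.3  2.6  3.8]
force in hub axes [-0.41 -4.59  2.14]
```

```bash
python3 look.py w3 R
```

```text
cam [ 0.39893114 -0.0927341   0.26021394]
t 4.92 pos [ 0.5242 -0.1122  0.1835] q [ 0.54  0.72 -0.71  2.31  2.05  0.57 -0.45] F [-1.72 -4.05  2.07] M [-0.76  0.46 -0.49] op 0.357
```

View pics/w3.png

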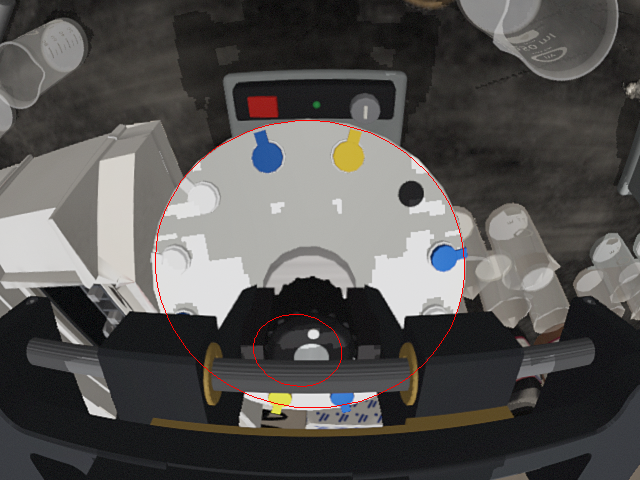

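```bash
cat > lean.py <<'E'
import sys
from go import *
# lean.py tag wheel kx ky : find lean so projected knob end matches
tag,n,kx,ky=sys.argv[1],sys.argv[2],float(sys.argv[3]),float(sys.argv[4])
m=dict(np.load(f"pics/{tag}.npz")); A,hub=wheel(n); seat=hub-.06*A[:,2]
for l in np.arange(-.1,.101,.025):
    L=R.from_rotvec(-l*A[:,0]).as_matrix(); print(round(l,3),proj(m,seat+L@A[:,2]*.079,True).round(1),"discL/R",proj(m,np.array([seat+L@(A[:,2]*.024+A[:,1]*.08),seat+L@(A[:,2]*.024-A[:,1]*.08)]),True).round(1).tolist())
E
python3 lean.py w3 R 0 0; python3 lean.py w2 R 0 0 |sed -n 5p
python3 - <<'E'
import cv2,numpy as np
a=[cv2.resize(cv2.imread(f"pics/{n}raw.png")[250:420,200:410],None,fx=1.9,fy=2.2,interpolation=cv2.INTER_CUBIC) for n in("w2","w3")]
cv2.imwrite("pics/c23.png",np.hstack(a))
E
```

```text
-0.1 [[275.7 351.3]] discL/R [[463.0, 295.4], [159.8, 276.4]]
-0.075 [[281.  351.8]] discL/R [[463.2, 293.7], [159.0, 277.9]]
-0.05 [[286.4 352.2]] discL/R [[463.3, 292.0], [158.2, 279.4]]
-0.025 [[291.8 352.5]] discL/R [[463.3, 290.3], [157.6, 281.0]]
-0.0 [[297.3 352.8]] discL/R [[463.2, 288.6], [157.0, 282.5]]
0.025 [[302.8 352.9]] discL/R [[463.0, 287.0], [156.5, 284.1]]
0.05 [[308.3 353. ]] discL/R [[462.7, 285.3], [156.1, 285.7]]
0.075 [[313.8 352.9]] discL/R [[462.3, 283.7], [155.7, 287.3]]
0.1 [[319.3 352.8]] discL/R [[461.9, 282.1], [155.5, 289.0]]
-0.0 [[305. 357.]] discL/R [[461.0, 287.7], [152.7, 288.5]]
```

View pics/c23.png

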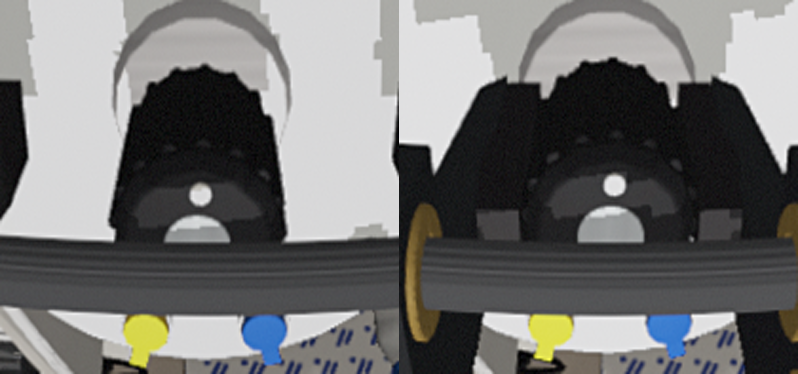

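Call:
play_rows --deltas '[[[1,0.003,0.0005,0,0,-0.0037,0],[1,0.0055,0.001,0,0,-0.0074,0],[1,0.0055,0.001,0,0,-0.0074,0]]]'

```text
clock: 5.3
tool_pos: [0.5243, -0.1119, 0.1833]
eef_rot: [0.725, 0.647, 0.129, 0.197]
contact_force: [-0.5, -7.1, 0.6]
opening: 0.353
```

```bash
python3 go.py R .004 0 0;python3 look.py w4 R; python3 lean.py w4 R 0 0
python3 - <<'E'
import cv2,numpy as np
a=[cv2.resize(cv2.imread(f"pics/{n}raw.png")[250:420,200:410],None,fx=1.9,fy=2.2,interpolation=cv2.INTER_CUBIC) for n in("w3","w4")]
cv2.imwrite("pics/c34.png",np.hstack(a))
E
```

```text
t 5.3 pos [ 0.5243 -0.1119  0.1833] q [ 0.51  0.72 -0.7   2.32  2.03  0.6  -0.45] F [-0.49 -7.15  0.59] M [-0.89  0.43 -0.55] op 0.353
delta [-0.0097, 0.0008, -0.0006, -0.0006, 0.0248, -0.0012] mm 2.9 deg 4.5
tool in hub axes mm [-0.2  2.9  3.6]
force in hub axes [ 0.41 -7.16  0.45]
cam [ 0.39955969 -0.08905104  0.25987432]
t 5.35 pos [ 0.5243 -0.1119  0.1833] q [ 0.51  0.72 -0.7   2.32  2.03  0.6  -0.46] F [-1.33 -6.17  0.74] M [-0.82  0.39 -0.51] op 0.353
-0.1 [[273.8 351.1]] discL/R [[465.3, 297.2], [162.8, 275.3]]
-0.075 [[279.1 351.6]] discL/R [[465.6, 295.4], [161.9, 276.8]]
-0.05 [[284.4 352.1]] discL/R [[465.8, 293.7], [161.1, 278.3]]
-0.025 [[289.8 352.6]] discL/R [[465.9, 292.0], [160.3, 279.8]]
-0.0 [[295.3 352.9]] discL/R [[465.9, 290.3], [159.7, 281.3]]
0.025 [[300.7 353.1]] discL/R [[465.8, 288.6], [159.1, 282.9]]
0.05 [[306.2 353.2]] discL/R [[465.5, 286.9], [158.6, 284.5]]
0.075 [[311.7 353.3]] discL/R [[465.2, 285.3], [158.2, 286.1]]
0.1 [[317.2 353.2]] discL/R [[464.8, 283.7], [157.9, 287.7]]
```

View pics/c34.png

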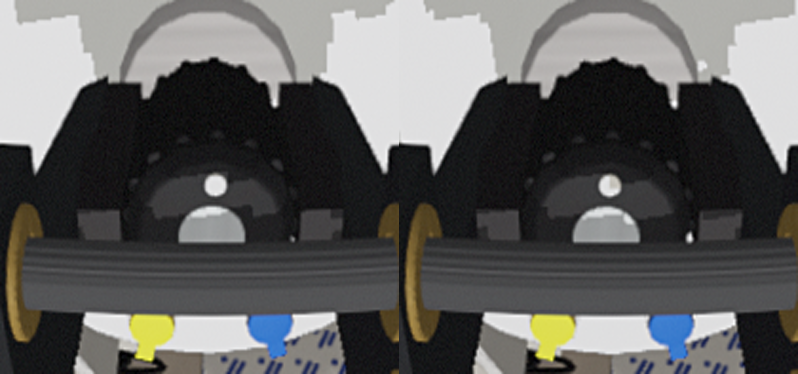

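Call:
play_rows --deltas '[[[1,-0.0025,0,0,0,0.006,0],[1,-0.006,0.0004,-0.0003,0,0.0125,0],[1,-0.01,0.0008,-0.0006,0,0.019,0],[1,-0.0115,0.0008,-0.0006,0,0.0248,0],[1,-0.0115,0.0008,-0.0006,0,0.0248,0]]]'

```text
clock: 5.98
tool_pos: [0.5239, -0.1158, 0.1836]
eef_rot: [0.72, 0.654, 0.157, 0.171]
contact_force: [0.6, -4.2, -4.3]
opening: 0.351
```

```bash
python3 go.py R .004 0 -.04;python3 go.py R .004 0 -.075
```

```text
t 5.97 pos [ 0.5239 -0.1158  0.1836] q [ 0.6   0.72 -0.72  2.31  2.09  0.51 -0.43] F [ 0.61 -4.18 -4.34] M [-0.74  0.56 -0.36] op 0.351
delta [-0.0051, 0.0006, -0.0004, -0.0006, 0.0127, -0.0016] mm 1.6 deg 2.3
tool in hub axes mm [-0.2 -1.   3.8]
force in hub axes [-1.09 -4.11 -4.31]
t 5.97 pos [ 0.5239 -0.1158  0.1836] q [ 0.6   0.72 -0.72  2.31  2.09  0.51 -0.43] F [ 0.61 -4.18 -4.34] M [-0.74  0.56 -0.36] op 0.351
delta [-0.0126, 0.0007, 0.0001, -0.0006, 0.0238, -0.0016] mm 3.8 deg 4.3
tool in hub axes mm [-0.2 -1.   3.8]
force in hub axes [-1.09 -4.11 -4.31]
```

Call:
play_rows --deltas '[[[1,-0.003,0,0,0,0.006,0],[1,-0.006,0.0004,0,0,0.0125,0],[1,-0.01,0.0007,0,0,0.018,0],[1,-0.0126,0.0007,0,0,0.0238,0],[1,-0.0126,0.0007,0,0,0.0238,0]]]'

```text
clock: 6.6
tool_pos: [0.5236, -0.1199, 0.1836]
eef_rot: [0.714, 0.66, 0.184, 0.146]
contact_force: [0.0, -4.3, -3.5]
opening: 0.353
```

```bash
python3 go.py R .004 0 -.09;python3 look.py w5 R; python3 lean.py w5 R 0 0
python3 - <<'E'
import cv2,numpy as np
a=[cv2.resize(cv2.imread(f"pics/{n}raw.png")[250:420,200:410],None,fx=1.9,fy=2.2,interpolation=cv2.INTER_CUBIC) for n in("w4","w5")]
cv2.imwrite("pics/c45.png",np.hstack(a))
E
```

```text
t 6.6 pos [ 0.5236 -0.1199  0.1836] q [ 0.68  0.74 -0.75  2.29  2.14  0.42 -0.41] F [ 0.01 -4.28 -3.49] M [-0.8   0.75 -0.42] op 0.353
delta [-0.0021, 0.0004, 0.0, -0.0006, 0.0047, -0.0019] mm 0.6 deg 0.9
tool in hub axes mm [-0.1 -5.1  3.8]
force in hub axes [-1.23 -4.26 -3.29]
cam [ 0.39705285 -0.11626803  0.26017611]
t 6.65 pos [ 0.5236 -0.1198  0.1836] q [ 0.68  0.74 -0.75  2.29  2.14  0.42 -0.41] F [-1.46 -3.55 -3.19] M [-0.81  0.67 -0.43] op 0.355
-0.1 [[302.6 352.7]] discL/R [[462.7, 286.1], [156.0, 284.5]]
-0.075 [[308.1 352.7]] discL/R [[462.4, 284.5], [155.6, 286.1]]
-0.05 [[313.6 352.6]] discL/R [[462.0, 282.9], [155.3, 287.7]]
-0.025 [[319.1 352.4]] discL/R [[461.6, 281.3], [155.1, 289.4]]
-0.0 [[324.5 352.2]] discL/R [[461.0, 279.8], [155.0, 291.0]]
0.025 [[330.  351.8]] discL/R [[460.4, 278.2], [154.9, 292.7]]
0.05 [[335.4 351.4]] discL/R [[459.6, 276.7], [155.0, 294.4]]
0.075 [[340.7 350.9]] discL/R [[458.8, 275.2], [155.2, 296.1]]
0.1 [[346.  350.3]] discL/R [[457.9, 273.8], [155.4, 297.9]]
```

View pics/c45.png

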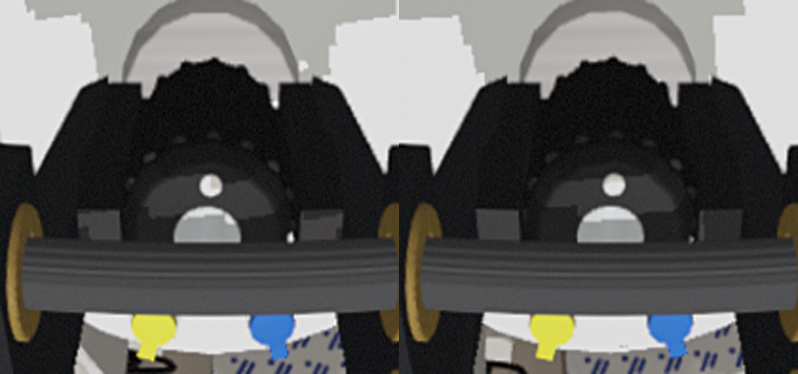

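Call:
play_rows --deltas '[[[1,-0.002,0.0004,0,0,0.0047,0],[1,-0.003,0.0004,0,0,0.006,0],[1,-0.004,0.0004,0,0,0.006,0]]]'

```text
clock: 7.02
tool_pos: [0.5236, -0.1206, 0.1835]
eef_rot: [0.712, 0.661, 0.191, 0.14]
contact_force: [-1.9, -2.2, -2.7]
opening: 0.353
```

```bash
python3 go.py R .004 0 -.0
```

```text
t 7.03 pos [ 0.5236 -0.1206  0.1835] q [ 0.69  0.74 -0.75  2.28  2.15  0.4  -0.4 ] F [-1.93 -2.19 -2.67] M [-0.71  0.78 -0.3 ] op 0.353
delta [0.0193, 0.0003, 0.0011, -0.0007, -0.0302, -0.0017] mm 5.8 deg 5.4
tool in hub axes mm [-0.1 -5.8  3.8]
force in hub axes [-2.75 -2.35 -1.6 ]
```

Call:
play_rows --deltas '[[[1,0.004,0,0,0,-0.006,0],[1,0.0075,0,0.0004,0,-0.012,0],[1,0.011,0,0.0008,0,-0.018,0],[1,0.0145,0.0002,0.0009,0,-0.0232,0],[1,0.0145,0.0002,0.0009,0,-0.0232,0]]]' --force 25

```text
clock: 7.65
tool_pos: [0.5239, -0.1163, 0.1837]
eef_rot: [0.718, 0.656, 0.164, 0.164]
contact_force: [-2.3, -4.1, -0.7]
opening: 0.353
```

```bash
cat >> go.py <<'E'
    print("moment in hub axes",(A.T@st["moment"]).round(3)," tool z now",(-(A.T@Rt[:,2])).round(4),"turn",np.round(np.arctan2(*(A.T@Rt[:,0])[[0,1]]),3))
E
python3 go.py R .004 0 -.022; python3 go.py R .004 0.5 -.022
```

```text
t 7.65 pos [ 0.5239 -0.1163  0.1837] q [ 0.62  0.73 -0.73  2.3   2.1   0.49 -0.43] F [-2.33 -4.07 -0.69] M [-1.    0.79 -0.61] op 0.353
delta [0.0005, 0.0004, -0.0001, -0.0008, 0.0006, -0.0016] mm 0.2 deg 0.3
tool in hub axes mm [-0.1 -1.5  3.9]
force in hub axes [-2.05 -4.27  0.27]
moment in hub axes [-1.224  0.695 -0.06 ]  tool z now [ 0.0025 -0.0202  0.9998] turn 0.005
t 7.65 pos [ 0.5239 -0.1163  0.1837] q [ 0.62  0.73 -0.73  2.3   2.1   0.49 -0.43] F [-2.33 -4.07 -0.69] M [-1.    0.79 -0.61] op 0.353
delta [0.0005, 0.0004, -0.0001, -0.0006, 0.0008, 0.1576] mm 0.2 deg 28.4
tool in hub axes mm [-0.1 -1.5  3.9]
force in hub axes [-2.05 -4.27  0.27]
moment in hub axes [-1.224  0.695 -0.06 ]  tool z now [ 0.0025 -0.0202  0.9998] turn 0.005
```

Call:
play_rows --deltas '[[[1,0,0,0,0,0,0.035],[1,0,0,0,0,0,0.07],[1,0,0,0,0,0,0.105],[1,0,0,0,0,0,0.14],[1,0,0,0,0,0,0.14]]]'

```text
clock: 8.28
tool_pos: [0.5238, -0.1164, 0.1836]
eef_rot: [0.844, 0.483, 0.196, 0.125]
contact_force: [-1.8, -3.8, -0.8]
opening: 0.354
```

```bash
python3 go.py R .004 0.85 -.022
```

```text
t 8.28 pos [ 0.5238 -0.1164  0.1836] q [ 0.68  0.76 -0.85  2.3   2.01  0.56 -0.76] F [-1.8  -3.85 -0.78] M [-0.87  0.79 -0.61] op 0.354
delta [0.0009, 0.0002, -0.0002, -0.0002, 0.0011, 0.1291] mm 0.3 deg 23.2
tool in hub axes mm [-0.2 -1.6  3.9]
force in hub axes [-1.64 -3.99 -0.04]
moment in hub axes [-1.117  0.707 -0.117]  tool z now [ 0.0026 -0.0197  0.9998] turn 0.444
```

Call:
play_rows --deltas '[[[1,0,0,0,0,0,0.035],[1,0,0,0,0,0,0.07],[1,0,0,0,0,0,0.105],[1,0,0,0,0,0,0.135],[1,0,0,0,0,0,0.135]]]'

```text
clock: 8.9
tool_pos: [0.5237, -0.1161, 0.1836]
eef_rot: [0.926, 0.296, 0.218, 0.081]
contact_force: [-1.8, -3.0, -0.8]
opening: 0.348
```

```bash
python3 go.py R .004 1.0 -.022;  python3 look.py w6 R
```

```text
t 8.9 pos [ 0.5237 -0.1161  0.1836] q [ 0.74  0.8  -0.96  2.3   1.94  0.64 -1.11] F [-1.83 -3.01 -0.78] M [-0.7   0.87 -0.49] op 0.348
delta [0.0007, 0.0009, -0.0001, -0.0, 0.0011, 0.0426] mm 0.3 deg 7.7
tool in hub axes mm [-0.3 -1.3  3.9]
force in hub axes [-1.74 -3.17  0.01]
moment in hub axes [-0.915  0.799 -0.08 ]  tool z now [ 0.0029 -0.02    0.9998] turn 0.866
cam [ 0.42684431 -0.04922154  0.27403279]
t 8.95 pos [ 0.5238 -0.1161  0.1836] q [ 0.74  0.8  -0.96  2.3   1.94  0.64 -1.11] F [-1.81 -3.29 -0.58] M [-0.66  0.84 -0.48] op 0.352
```

View pics/w6.png

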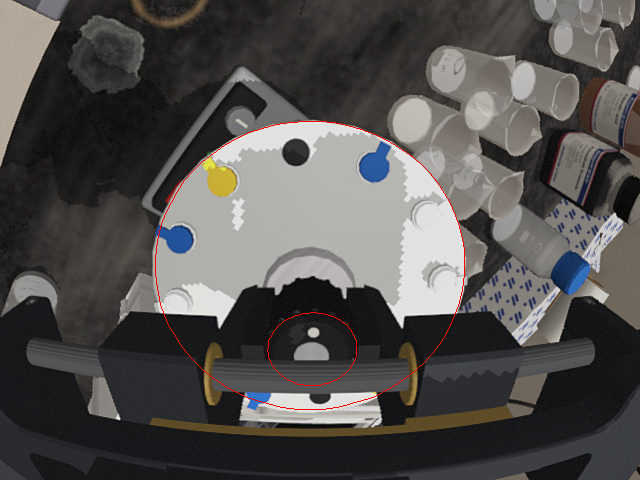

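Call:
play_rows --deltas '[[[1,0,0,0,0,0,0.02],[1,0,0,0,0,0,0.04],[1,0,0,0,0,0,0.06],[1,0,0,0,0,0,0.06]]]' --force 30

```text
clock: 9.45
tool_pos: [0.5237, -0.116, 0.1836]
eef_rot: [0.95, 0.209, 0.224, 0.06]
contact_force: [-2.2, -3.1, -1.1]
opening: 0.353
```

```bash
python3 go.py R .004 1.2 -.022
```

```text
t 9.45 pos [ 0.5237 -0.116   0.1836] q [ 0.76  0.82 -1.    2.29  1.92  0.67 -1.27] F [-2.22 -3.11 -1.12] M [-0.66  0.86 -0.41] op 0.353
delta [0.0006, 0.0012, -0.0001, 0.0001, 0.0011, 0.0473] mm 0.4 deg 8.5
tool in hub axes mm [-0.3 -1.2  4. ]
force in hub axes [-2.23 -3.3  -0.13]
moment in hub axes [-0.836  0.8   -0.031]  tool z now [ 0.003  -0.0202  0.9998] turn 1.051
```

Call:
play_rows --deltas '[[[1,0,0,0,0,0,0.02],[1,0,0,0,0,0,0.035],[1,0,0,0,0,0,0.05],[1,0,0,0,0,0,0.05]]]'

```text
clock: 9.95
tool_pos: [0.5237, -0.1164, 0.1836]
eef_rot: [0.963, 0.135, 0.228, 0.043]
contact_force: [-3.1, -4.0, -0.6]
opening: 0.349
```

```bash
python3 go.py R .004 1.35 -.022
```

```text
t 9.95 pos [ 0.5237 -0.1164  0.1836] q [ 0.77  0.83 -1.03  2.29  1.9   0.7  -1.41] F [-3.07 -3.96 -0.62] M [-0.84  0.75 -0.42] op 0.349
delta [0.0013, -0.0002, -0.0001, 0.0006, 0.0011, 0.0458] mm 0.4 deg 8.2
tool in hub axes mm [-0.3 -1.6  3.9]
force in hub axes [-2.69 -4.23  0.68]
moment in hub axes [-0.997  0.673  0.033]  tool z now [ 0.0029 -0.0191  0.9998] turn 1.206
```

Call:
play_rows --deltas '[[[1,0,0,0,0,0,0.015],[1,0,0,0,0,0,0.03],[1,0,0,0,0,0,0.045],[1,0,0,0,0,0,0.045]]]'

```text
clock: 10.45
tool_pos: [0.5237, -0.1172, 0.1836]
eef_rot: [0.97, 0.068, 0.231, 0.029]
contact_force: [-2.8, -6.0, -1.6]
opening: 0.352
```

```bash
python3 go.py R .004 1.45 -.022;  python3 look.py w7 R
python3 - <<'E'
import cv2,numpy as np
a=[cv2.resize(cv2.imread(f"pics/{n}raw.png")[250:420,200:410],None,fx=1.9,fy=2.2,interpolation=cv2.INTER_CUBIC) for n in("w6","w7")]
cv2.imwrite("pics/c67.png",np.hstack(a))
E
```

```text
t 10.45 pos [ 0.5237 -0.1172  0.1836] q [ 0.78  0.85 -1.06  2.29  1.89  0.73 -1.53] F [-2.83 -6.01 -1.61] M [-1.3   0.74 -0.16] op 0.352
delta [0.0016, -0.003, -0.0002, 0.0014, 0.001, 0.0339] mm 1.0 deg 6.1
tool in hub axes mm [-0.3 -2.4  3.9]
force in hub axes [-2.76 -6.25 -0.4 ]
moment in hub axes [-1.287  0.615  0.473]  tool z now [ 0.0024 -0.0171  0.9999] turn 1.343
cam [ 0.45737681 -0.03612439  0.2889042 ]
t 10.5 pos [ 0.5237 -0.1172  0.1836] q [ 0.78  0.85 -1.06  2.29  1.89  0.73 -1.53] F [-2.04 -5.22 -1.19] M [-1.27  0.79 -0.08] op 0.352
```

View pics/c67.png

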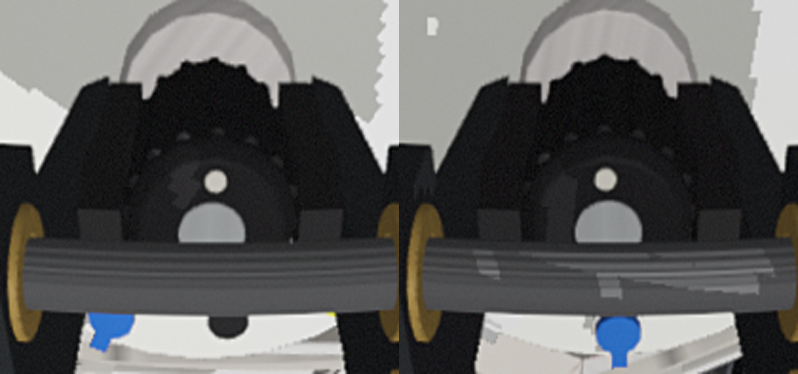

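Call:
play_rows --deltas '[[[1,0,0,0,0,0,0.0],[1,0.0008,-0.001,0,0,0,0.015],[1,0.0008,-0.001,0,0,0,0.025],[1,0.0008,-0.001,0,0,0,0.025]]]' --force 40

```text
clock: 11.0
tool_pos: [0.5237, -0.1183, 0.1836]
eef_rot: [0.972, 0.031, 0.232, 0.022]
contact_force: [-2.7, -7.1, 0.8]
opening: 0.346
```

```bash
python3 go.py R .004 1.45 -.022;  python3 look.py w8 R
python3 - <<'E'
import cv2,numpy as np
a=[cv2.resize(cv2.imread(f"pics/{n}raw.png")[250:420,200:410],None,fx=1.9,fy=2.2,interpolation=cv2.INTER_CUBIC) for n in("w7","w8")]
cv2.imwrite("pics/c78.png",np.hstack(a))
E
```

```text
t 11.0 pos [ 0.5237 -0.1183  0.1836] q [ 0.79  0.85 -1.08  2.29  1.88  0.74 -1.59] F [-2.7  -7.09  0.83] M [-1.63  0.82 -0.06] op 0.346
delta [0.0015, -0.0067, -0.0002, 0.0026, 0.001, 0.0101] mm 2.1 deg 1.9
tool in hub axes mm [-0.1 -3.5  3.9]
force in hub axes [-1.45 -7.3   1.67]
moment in hub axes [-1.541  0.673  0.714]  tool z now [ 0.002  -0.0135  0.9999] turn 1.418
cam [ 0.46265741 -0.03610653  0.29127368]
t 11.05 pos [ 0.5237 -0.1182  0.1836] q [ 0.79  0.85 -1.08  2.29  1.88  0.74 -1.59] F [-2.17 -7.41  0.08] M [-1.59  0.86 -0.11] op 0.346
```

View pics/c78.png

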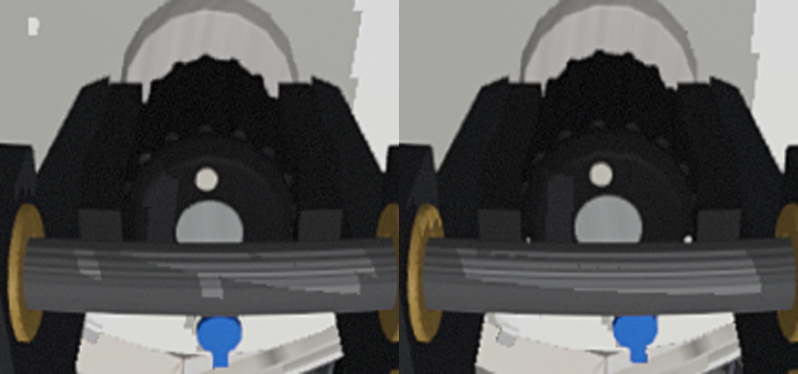

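Call:
play_rows --deltas '[[[-1,0,0,0,0,0,0],[-1,0,0,0,0,0,0],[-1,0,0,0,0,0,0],[-1,0,0,0,0,0,0],[-1,0,0,0,0,0,0]]]'

```text
clock: 11.68
tool_pos: [0.5238, -0.118, 0.1837]
eef_rot: [0.972, 0.032, 0.232, 0.021]
contact_force: [-1.3, -0.1, 0.4]
opening: 0.892
```

```bash
python3 go.py R .004 1.45 -.022;python3 look.py w9 R; python3 lean.py w9 R 0 0
```

```text
t 11.68 pos [ 0.5238 -0.118   0.1837] q [ 0.79  0.85 -1.08  2.29  1.88  0.74 -1.59] F [-1.28 -0.14  0.42] M [-0.06  0.28  0.04] op 0.892
delta [0.0011, -0.0058, -0.0001, 0.0024, 0.0009, 0.0102] mm 1.8 deg 1.9
tool in hub axes mm [-0.1 -3.2  3.9]
force in hub axes [-0.93 -0.25  0.95]
moment in hub axes [-0.059  0.277  0.078]  tool z now [ 0.0019 -0.0141  0.9999] turn 1.418
cam [ 0.46269056 -0.03593046  0.29133868]
t 11.72 pos [ 0.5238 -0.1181  0.1837] q [ 0.79  0.85 -1.08  2.29  1.88  0.74 -1.59] F [ 0.38 -0.03  0.33] M [-0.05  0.29  0.03] op 0.934
-0.1 [[309.2 363.4]] discL/R [[340.0, 124.2], [291.1, 398.7]]
-0.075 [[310.  359.4]] discL/R [[339.9, 122.5], [291.1, 400.4]]
-0.05 [[310.8 355.3]] discL/R [[339.8, 120.9], [291.0, 402.0]]
-0.025 [[311.7 351. ]] discL/R [[339.7, 119.5], [291.0, 403.6]]
-0.0 [[312.5 346.6]] discL/R [[339.6, 118.3], [291.0, 405.1]]
0.025 [[313.4 342. ]] discL/R [[339.4, 117.2], [290.9, 406.6]]
0.05 [[314.3 337.2]] discL/R [[339.3, 116.2], [290.9, 408.0]]
0.075 [[315.1 332.4]] discL/R [[339.1, 115.4], [291.0, 409.4]]
0.1 [[316.  327.4]] discL/R [[338.9, 114.6], [291.0, 410.7]]
```

View pics/w9.png

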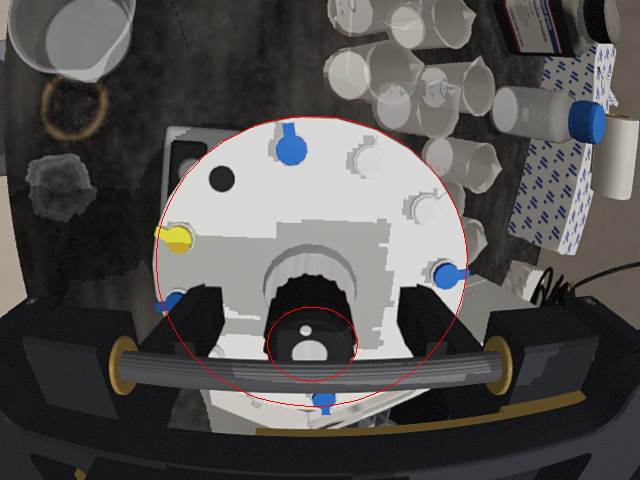

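Call:
play_rows --deltas '[[[-1,0,0,-0.08,0,0,0],[-1,0,0,-0.2,0,0,0],[-1,0,0,-0.35,0,0,0],[-1,0,0,-0.45,0,0,0],[-1,0,0,-0.45,0,0,0]]]'

```text
clock: 12.35
tool_pos: [0.4629, -0.1147, 0.3058]
eef_rot: [0.972, 0.032, 0.233, 0.023]
contact_force: [0.4, -0.1, 0.4]
opening: 0.999
```

```bash
python3 go.py R .14 1.4;python3 look.py w10 R; python3 - <<'E'
import cv2
im=cv2.imread("pics/w10.png"); cv2.imwrite("pics/w10z.png",cv2.resize(im[110:310,210:410],None,fx=3,fy=3,interpolation=cv2.INTER_CUBIC))
E
```

```text
t 12.35 pos [ 0.4629 -0.1147  0.3058] q [ 0.95  0.49 -1.14  2.3   1.39  0.49 -1.2 ] F [ 0.43 -0.1   0.36] M [0.03 0.35 0.03] op 0.999
delta [-0.0008, -0.0186, 0.0015, -0.0035, -0.001, -0.0056] mm 5.6 deg 1.2
tool in hub axes mm [  1.1  -5.5 140.4]
force in hub axes [ 0.55 -0.06  0.12]
moment in hub axes [0.014 0.348 0.027]  tool z now [-0.0013 -0.0112  0.9999] turn 1.418
cam [ 0.40153688 -0.03227599  0.41299922]
t 12.4 pos [ 0.4629 -0.1149  0.3046] q [ 0.95  0.49 -1.14  2.3   1.4   0.49 -1.2 ] F [-0.7  -0.09  0.33] M [-0.01  0.33 -0.02] op 1.003
```

View pics/w10z.png

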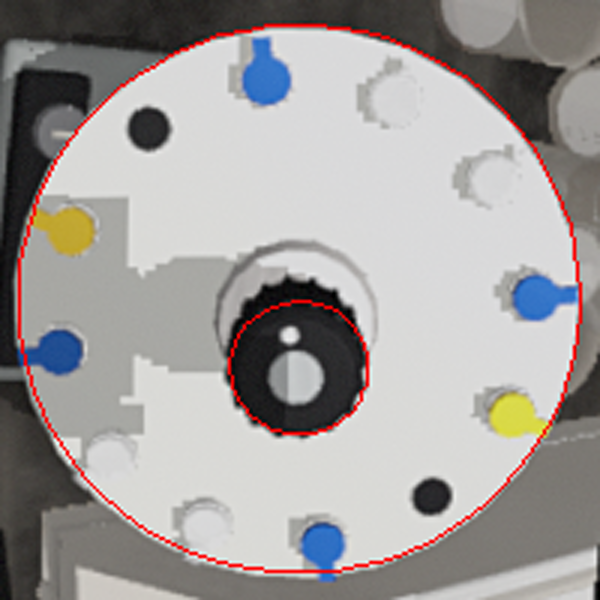

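```bash
python3 - <<'E'
from go import *; from fit3 import fish_rays
A,hub=wheel("R"); c=hub+.019*A[:,2]
a=[]
for t,d,k in(("w1",(318.3,224.7),(316.3,238.3)),("w10",(306.7,221.7),(308.7,235.7))):
    m=dict(np.load(f"pics/{t}.npz")); P=[]
    for q in(d,k):
        o,v=fish_rays(m,q); s=((c-o)@A[:,2])/(v[0]@A[:,2]); P.append(A.T@(o+s*v[0]-c))
    v=P[0]-P[1]; a.append(np.arctan2(v[1],v[0])); print(t,(P[1]*1000).round(1),"r",np.linalg.norm(v)*1000,a[-1])
print("cw turn",np.mod(a[0]-a[1],2*np.pi))
E
```

```text
w1 [ 0.2  0.  -0. ] r 9.88216944963132 3.0620540838090156
w10 [-0.5 -2.   0. ] r 10.15725764045284 1.8588369778823586
cw turn 1.203217105926657
```

```bash
python3 - <<'E'
from plant import vision
import cv2,numpy as np
b=vision.snapshot("scene")[:,:,::-1]; cv2.imwrite("pics/scene9.png",b)
E
```

```text
(no output)
```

View pics/scene9.png

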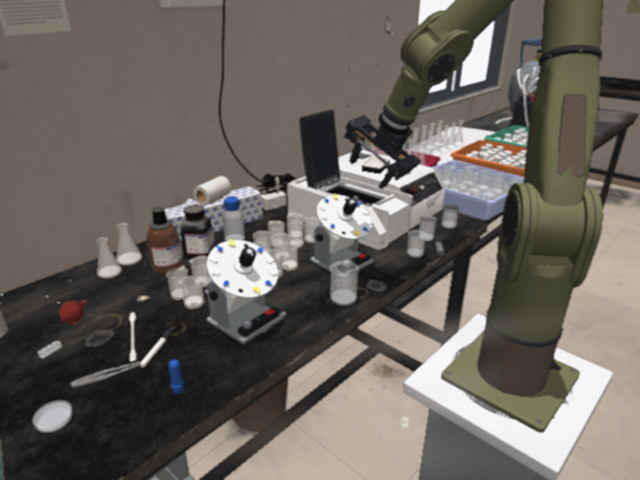

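The scene view shows the beaker at (343,283), the blue tube at (176,376) and both mixers where they stood at the start. The gripper is well clear of the wheels.

```bash
python3 - <<'E'
from plant import r
print(r.finish_job())
E
```

```text
the job is handed in; nothing more can be done
None
```

The loose wheel was the right-hand mixer as the robot sees it, at y ≈ -0.12 m. I tightened its knob clockwise to the stop, released it, backed off about 140 mm and handed the job in at about 12.5 s.

**Finding the loose wheel:** I gripped the right-hand knob and rocked the wheel left, then right. It moved about 8.7 mm at the grip from stop to stop, which is about 0.136 rad and matches ±0.07. The wrist pictures showed the wheel leaning with it, to roughly +0.06 and -0.06. I did not touch the left-hand wheel, because the first one I tried was clearly loose.

**Tightening:** I centred the wheel first, then turned the knob clockwise. The resisting moment rose from about 0 to 0.47 N m, then 0.71 N m, and the knob began to slip in the pads, so it was at the firm stop.

**Last checks:**
- **Knob turn:** the index dot had moved about 1.20 rad clockwise, which fits a start near 0.1 and the stop at 1.30. That reading is good to about 0.03 rad.
- **Bystanders:** in the last scene picture the beaker by the mixers, the blue tube and the left mixer look unmoved. I judged this by eye only.
- **Forces:** while gripping, the sideways reading carried a steady offset of 2–4 N. I therefore judged the play from the measured travel and the pictures as well as the force.
- **Not checked:** I did not rock the wheel again after tightening it.

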